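Slide a card scraper out of its groove and lay it on the filing block

TASK

The steel card scraper lies sunk in the groove of the storage block, where it cannot be gripped: press lightly on it with closed fingertips and slide it out of the open end until enough of it hangs over to be pinched by its two long edges, then lift it out there. Lay it flat on the filing block, centred, in line with the block and with its end butted up against the steel stop, and let go. Press and push gently (no more than 25 N), do not let the scraper fall, and leave the tape roll, pencil and sanding block where they are.

Things in the scene. Friction and masses are not known exactly. Their poses are not given: they have to be found in the camera images.
- scraper: plain bright steel plate, 120 x 50 x 3 mm (x, y, z), 105 to 185 g, no holes. Origin: centre of its underside; x along its length. Starts flat in the storage block's groove, wholly inside it, its near end 9 to 19 mm back from the open end. It tips off when about 60 mm hangs out; 40 to 50 mm is enough to pinch it by its long edges, with free air below and beside.
- storage_block: fixed wooden block, 150 (x) x 76 (y) x 70 mm; let into the table by up to 10 mm, so read its z. Origin: centre of its underside. Its open end faces -x, toward the robot. In its top runs a groove along x, 54 mm wide, 2.5 mm deep, from the open end (x = -75 mm) to a back wall (x = +67 mm); the scraper in it stands 0.5 mm above the block's top.
- groove_mouth (a point): middle of the groove's floor at its open end (storage block's x = -75, z = 67.5 mm). The groove is waxed: the scraper slides in it with friction of about 0.25, much less than under a finger pad, so a press of 5 to 12 N drags it along. All is stiff: 1 mm of extra press adds about 20 N, and touching down faster than about 5 mm/s overshoots 25 N.
- filing_block: fixed; let into the table by up to 10 mm. A plywood foot, 110 x 76 x 14 mm, carries an upright wooden rail, 36 mm wide (y), narrower than the scraper, flat top 65 mm above the origin, free from its near end (x = -45 mm) to the stop (x = +35 mm). Origin: on the underside, on the rail's centre line; x along the rail, away from the robot.
- stop_foot (a point): where the rail's top meets the stop's face, on the centre line (filing block's x = 35, z = 65 mm). The stop is a dark steel bar across the far end, 60 mm wide (y), 12 mm thick, rising 15 mm above the rail. Butted against it the scraper's origin is 60 mm before this point, and its near 40 mm hang over the rail's near end.
- masking_roll: bystander: tan tape roll, 96 mm across, 24 mm high, lying flat; origin at the centre of its underside.
- pencil_flat: bystander: flat carpenter's pencil, 168 x 12 x 10 mm, lying; origin at the centre of its underside, x along its length.
- sanding_block: bystander: cork sanding block, 63 x 113 x 34 mm; origin at the centre of its underside.

How it is judged:
By the outcome, as a careful person would: the job done as asked, in the order asked, and still so for the second after the job is handed in, with the robot touching nothing.
It also fails if it takes over 64 s, if anything falls off the work surface, if the arm or the gripper's body presses on something with over 40 N, if the wrist force passes 120 N, or if a joint passes its speed limit or range.

ROBOT

A 6-joint arm with a two-finger parallel gripper is mounted at the origin on a cart in front of the work surface, level with it; the furniture and walls round the work are solid. World frame = base frame: x ahead of the robot, y to its left, z up, the work surface at z = 0. Lengths are in m, angles in rad, forces in N, time in s.
With the tool pointing down it reaches from about 0.225 to 0.875 m from the base axis. Payload 3.4 kg.
Tool frame: the origin (TCP) lies at the very end of the fingers, on their centre line; the grasp point (between the pads) lies 19 mm behind it; z points along the fingers, x is the direction in which the jaws open and shut, and the axes are right-handed (so a half turn about z gives the same grasp; the last joint's range is limited). The gripper opens to 85 mm and grips with 20 to 120 N. Pads are 22 mm wide; open, the fingers measure 114 mm over their backs; the gripper's body (76 mm by 85 mm) begins 54 mm behind the grasp point. The pads swing forward as they close: fully open they stand 13 mm farther back than shut.
Start: joints at [1.018, 0.276, 1.505, -0, 1.361, -0.121], TCP at [0.241, 0.522, 0.231] pointing down, gripper open.
Joint ranges: [-2.89, 2.89], [-0.75, 2.08], [0.22, 2.7], [-1.18, 4.32], [0.11, 2.71], [-2.7, 2.7]. Speed limits (rad/s): [2.57, 2.57, 3.14, 3.14, 3.14, 3.14].

INTERFACE

Orientations are given as a unit quaternion [w, x, y, z].
In Python, from rig import manip gives the robot as it stands.
- The arm moves only by the tool carry_out, never from a script. Its argument "series" is a list of rows, each a list of 2 entries, a list of its own where there are three numbers: the shift along the tool's x, y, z in mm, then the turn about the tool's z in degrees. A call has 1 to 10 rows; each row shifts and turns the pose as measured when the row begins, along the tool's axes as they then stand; what a row does not reach is not made up. A row lasts 1/12 s, in which the tool goes at most 41.7 mm and 7.16 degrees, less where a joint would pass 70% of its speed; a pose out of reach is approached as far as the arm can. A call is refused whole if a number of a shift passes 41.7 or a number of a turn 7.16, either way. A call with a gripper value outside its range is refused whole. "fingers" is the finger opening in mm, from 0 to 85.4, set as the call begins (left out, the last holds). The fingers move at their own pace and stop on an object; "squeeze" is the grip in N (left out, the last holds). Time passes only in rows, so rows that do not move let the fingers close. It gives the time, the measured TCP pose, the force and the opening at its end, in the units of the state.
- manip.get_state(): the state, without advancing time (a new reading comes with each control period).
- manip.get_image(name): name is "scene" or "side" or "wrist"; returns a dict with "frame" (384x512x3 uint8, blue, green, red), "K" (3x3 intrinsics, pixels), "rvec" (rotation vector, rad) and "tvec" (3), from world to camera coordinates, as OpenCV has them; the wrist camera has in their place "mount" (4x4, takes a point from camera to tool coordinates, whose origin is the TCP and whose axes are the tool frame's). Camera axes: x right, y down, z forward; pixel columns grow to the right and rows downward; lengths in m; the calibration is good to about 2 mm. A picture is of the moment at which its call begins: read the wrist's pose just before it. There is no depth.
- manip.sign_off(): hands the job in, once; it reports no verdict.
The state is a dict: "clock": time; "qpos": joint angles; "qd": joint speeds; "effort": joint torques, N m; "position": TCP position; "ee_rot": TCP orientation; "contact_force": force on the tool from outside, world axes, zero at the start; "moment": the same for the moment, N m; "width": finger opening in m.
Only numpy, scipy, OpenCV 4.12 (cv2) and the standard library are available. Lean on these libraries where they do the work, as an engineer would, in place of code of your own. Each camera call takes 0.05 s, during which the arm holds its last target. There are 200 camera calls.

## Working session

There is one attempt and no reset: what is moved stays moved. The work goes in short steps, Python scripts to look and compute and a tool call to move; the robot and the scene stay as the last step left them, time stands still between calls to the robot, and variables do not carry over. Pictures are saved under pics/ and viewed, about 8 in all and at most 12, crops included, and the job is handed in when it is done.

Besides the shell and the picture viewer there is one more tool, called after "Emit:" as name(argument=value, ...), one argument or row to a line, values as JSON. carry_out: Moves the arm, as the interface text tells. Its arguments: {"type":"object","properties":{"series":{"type":"array","items":{"type":"array"}},"fingers":{"type":"number"},"squeeze":{"type":"number"}},"required":["series"]}

```bash
mkdir -p pics; ls; python3 - <<'E'
from rig import manip
import cv2,numpy as np
print(manip.get_state())
for n in ["scene","side","wrist"]:
    d=manip.get_image(n); cv2.imwrite(f"pics/{n}0.png",d["frame"])
    np.savez(f"pics/{n}0.npz",**d)
    print(n,{k:np.round(v,4).tolist() for k,v in d.items() if k!="frame"})
a=cv2.imread("pics/scene0.png");b=cv2.imread("pics/side0.png")
E
```

```text
pics
{'clock': 0.0, 'qpos': array([ 1.01797752e+00,  2.76646538e-01,  1.50616169e+00, -1.36663875e-05,
        1.36068634e+00, -1.21005872e-01]), 'qd': array([-0.0009947 , -0.00116743,  0.00067049, -0.00105041, -0.00060801,
        0.00141589]), 'effort': array([-1.18815592e-04, -4.16784918e+01, -2.45797116e+01, -1.91334088e-04,
        1.12074602e-02,  7.60821848e-06]), 'position': array([0.24037776, 0.52175628, 0.23039894]), 'ee_rot': array([ 4.18357817e-04,  8.42174010e-01,  5.39205000e-01, -8.54015824e-04]), 'contact_force': array([-0.84914244,  0.37041613,  0.42569859]), 'moment': array([-0.03683574,  0.0067724 , -0.01697326]), 'width': 0.08521223339288606}
scene {'K': [[379.882, 0.0, 262.9002], [0.0, 379.882, 190.944], [0.0, 0.0, 1.0]], 'rvec': [2.2893, -0.6257, 0.2518], 'tvec': [-0.4627, 0.2877, 0.8071]}
side {'K': [[458.6898, 0.0, 262.2254], [0.0, 458.6898, 187.86], [0.0, 0.0, 1.0]], 'rvec': [2.4281, 0.7079, -0.2554], 'tvec': [-0.5009, -0.1529, 1.3962]}
wrist {'K': [[313.8475, 0.0, 259.9731], [0.0, 313.8475, 194.2032], [0.0, 0.0, 1.0]], 'mount': [[1.0, -0.0018, -0.0007, -0.0009], [0.002, 0.9442, 0.3294, -0.0852], [0.0001, -0.3294, 0.9442, -0.1429], [0.0, 0.0, 0.0, 1.0]]}
```

View pics/scene0.png

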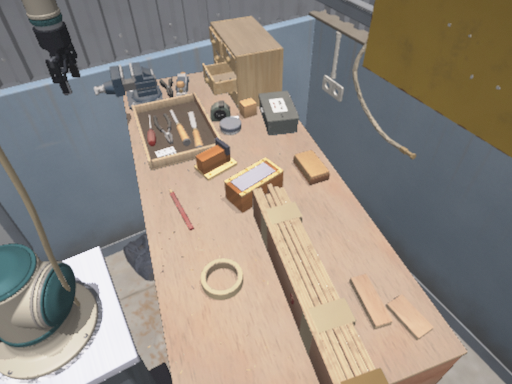

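View pics/side0.png

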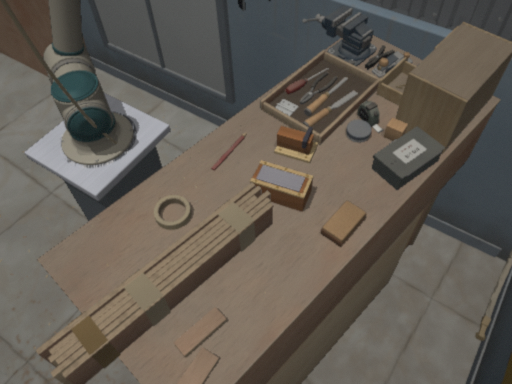

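The scene view shows the storage block with its grey scraper at about (255,183), the filing block at (213,157) with its dark stop at (222,149), and the sanding block at (311,167). The pencil is at (181,210) and the roll at (222,279). In the side view the storage block is at (282,183) and the filing block at (296,141).

```bash
cat > h.py <<'E'
import numpy as np,cv2
from scipy.spatial.transform import Rotation as R
def cam(name,d,st=None):
    K=d["K"]
    if name=="wrist":
        M=d["mount"];q=st["ee_rot"];Rt=R.from_quat([q[1],q[2],q[3],q[0]]).as_matrix()
        return K,Rt@M[:3,:3],Rt@M[:3,3]+st["position"]
    Rc=cv2.Rodrigues(np.array(d["rvec"]))[0]
    return K,Rc.T,-Rc.T@np.array(d["tvec"]).ravel()
def ray(c,px):
    K,Rw,o=c; v=Rw@np.linalg.solve(K,[px[0],px[1],1.]); return o,v/np.linalg.norm(v)
def onz(c,px,z):
    o,v=ray(c,px); return o+v*(z-o[2])/v[2]
def tri(c1,p1,c2,p2):
    o1,v1=ray(c1,p1);o2,v2=ray(c2,p2)
    A=np.c_[v1,-v2];s=np.linalg.lstsq(A,o2-o1,rcond=None)[0]
    a,b=o1+s[0]*v1,o2+s[1]*v2; return (a+b)/2,np.linalg.norm(a-b)
def proj(c,X):
    K,Rw,o=c; p=K@(Rw.T@(np.asarray(X)-o)); return p[:2]/p[2]
E
python3 - <<'E'
from h import *
S=np.load("pics/scene0.npz");D=np.load("pics/side0.npz")
cs,cd=cam("scene",S),cam("side",D)
for n,a,b in [("stor",(255,180),(283,178)),("stop",(222,148),(311,138)),("sand",(311,163),(345,219))]:
    print(n,tri(cs,a,cd,b))
print("pencil",onz(cs,(181,210),.01),"roll",onz(cs,(222,279),.02))
a=S["frame"][130:215,185:295];b=D["frame"][115:215,240:325]
f=lambda i,k:cv2.resize(i,None,fx=k,fy=k,interpolation=cv2.INTER_CUBIC)
a=f(a,4);b=f(b,4);h=max(a.shape[0],b.shape[0])
o=np.zeros((h,a.shape[1]+b.shape[1],3),np.uint8);o[:a.shape[0],:a.shape[1]]=a;o[:b.shape[0],a.shape[1]:]=b
cv2.imwrite("pics/crop1.png",o);print(o.shape)
E
```

```text
stor (array([0.58080209, 0.12517869, 0.05175366]), np.float64(0.013028929855783035))
stop (array([0.56844648, 0.3028515 , 0.04286015]), np.float64(0.004081775885827763))
sand (array([0.77239849, 0.11858592, 0.02797738]), np.float64(0.0021521499244799977))
pencil [0.3713584  0.15514369 0.01      ] roll [ 0.37033615 -0.0997472   0.02      ]
(400, 780, 3)
```

View pics/crop1.png

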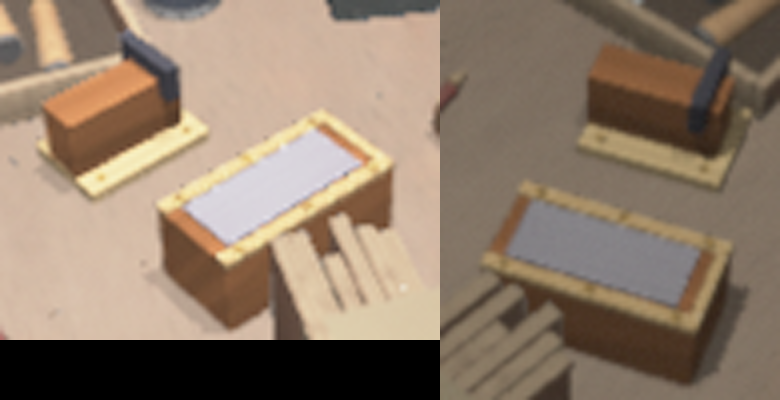

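The crop shows the storage block's top corners at (160,205), (225,263), (393,160), (322,112) on the left, and (525,183), (483,262), (695,327), (735,243) on the right. The rail and stop are clearly visible. I'll triangulate these, then refine from the wrist camera.

```bash
python3 - <<'E'
from h import *
S=np.load("pics/scene0.npz");D=np.load("pics/side0.npz")
cs,cd=cam("scene",S),cam("side",D)
A=lambda x,y:(185+(x+.5)/4-.5,130+(y+.5)/4-.5)
B=lambda x,y:(240+(x-440+.5)/4-.5,115+(y+.5)/4-.5)
for n,a,b in [("NL",(160,205),(525,183)),("NR",(225,263),(483,262)),("FR",(393,160),(695,327)),("FL",(322,112),(735,243)),
 ("railNL",(43,102),(603,45)),("railNR",(70,125),(588,75)),("stoptopL",(124,33),(728,50)),("stopR",(180,70),(692,125)),("lumber1",(272,237),(528,292)),("lumber2",(335,218),(560,312))]:
    X,e=tri(cs,A(*a),cd,B(*b));print(n,np.round(X,4),round(e,4))
print(cs[2],cd[2])
E
```

```text
NL [0.5011 0.1428 0.0658] 0.0005
NR [0.5135 0.0727 0.0647] 0.0003
FR [0.659  0.0985 0.0683] 0.0008
FL [0.6463 0.1742 0.063 ] 0.0022
railNL [0.4771 0.2836 0.064 ] 0.0021
railNR [0.4837 0.2522 0.0634] 0.0001
stoptopL [0.5594 0.3194 0.0716] 0.0009
stopR [0.5727 0.2456 0.0767] 0.0097
lumber1 [0.5507 0.0714 0.0663] 0.0082
lumber2 [0.5858 0.0538 0.0849] 0.0012
[ 0.21679804 -0.55118853  0.77294637] [ 0.95030779 -0.51409071  1.02776793]
```

Emit:
carry_out(
  series=[
    [[-10,5,-4],-7],
    [[-10,5,-4],-7],
    [[-10,5,-4],-7],
    [[-10,5,-4],-7],
    [[-10,5,-4],-7],
  ],
  fingers=0,
  squeeze=30,
)

```text
clock: 0.57
position: [0.2541, 0.4676, 0.2477]
ee_rot: [-0.0, 0.634, 0.773, -0.004]
contact_force: [1.3, 0.4, -0.1]
width: 0.0258
```

Emit:
carry_out(
  series=[
    [[-31,18,0],0],
    [[-31,18,0],0],
    [[-31,18,0],0],
    [[-31,18,0],0],
    [[-31,18,0],0],
    [[-31,18,0],0],
    [[-31,18,0],0],
    [[-31,18,0],0],
    [[-31,18,0],0],
    [[-31,18,0],0],
  ],
)

```text
clock: 1.4
position: [0.4974, 0.1917, 0.2462]
ee_rot: [-0.002, 0.628, 0.778, -0.004]
contact_force: [0.4, 0.5, -0.5]
width: -0.0
```

```bash
cat > snap.py <<'E'
import sys
from rig import manip
from h import *
n=sys.argv[1]
st=manip.get_state(); d=manip.get_image("wrist")
cv2.imwrite(f"pics/{n}.png",d["frame"]); np.savez(f"pics/{n}.npz",position=st["position"],ee_rot=st["ee_rot"],**d)
q=st["ee_rot"];Rt=R.from_quat([q[1],q[2],q[3],q[0]]).as_matrix()
print(st["clock"],st["position"].round(4),"yaw",np.degrees(np.arctan2(Rt[1,0],Rt[0,0])).round(2),Rt[:,2].round(4),"q",st["qpos"].round(2),"F",st["contact_force"].round(2),"w",st["width"])
E
python3 snap.py w1
```

```text
1.4 [0.4974 0.1917 0.2462] yaw 102.18 [-0.0086 -0.0028 -1.    ] q [ 0.24  0.21  1.56 -0.    1.38 -1.55] F [ 0.43  0.51 -0.46] w -4.290650797182189e-05
```

View pics/w1.png

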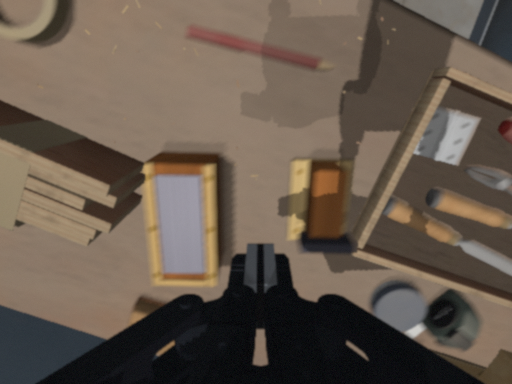

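The wrist view shows the storage block rim at (145–217, 160–285) with the scraper inside it. The filing rail is at (305–350, 160–237), with the dark stop at its bottom at about (327,243). Lumber lies to the left, ending at about (145,180).

```bash
python3 snap.py w2; python3 - <<'E'
from h import *
d=np.load("pics/w2.npz");c=cam("wrist",d,d);f=d["frame"]
hsv=cv2.cvtColor(f,cv2.COLOR_BGR2HSV)
for p in [(180,220),(150,240),(190,275),(328,195),(299,180),(327,243),(347,195),(240,180),(185,158)]: print(p,hsv[p[1],p[0]])
k=4;a=cv2.resize(f[145:300,130:365],None,fx=3.3,fy=3.3,interpolation=cv2.INTER_CUBIC);cv2.imwrite("pics/w2c.png",a);print(a.shape)
E
```

```text
1.45 [0.503  0.1862 0.2458] yaw 101.95 [-0.0032 -0.0092 -1.    ] q [ 0.23  0.21  1.56 -0.01  1.38 -1.55] F [ 4.63 -3.35  0.48] w -7.068229028559626e-07
(180, 220) [126  16 164]
(150, 240) [ 15  64 140]
(190, 275) [ 18 118 164]
(328, 195) [ 12 159  96]
(299, 180) [ 15  68 131]
(327, 243) [120  35  44]
(347, 195) [ 12 168  85]
(240, 180) [14 64 84]
(185, 158) [ 13 170 123]
(512, 776, 3)
```

View pics/w2c.png

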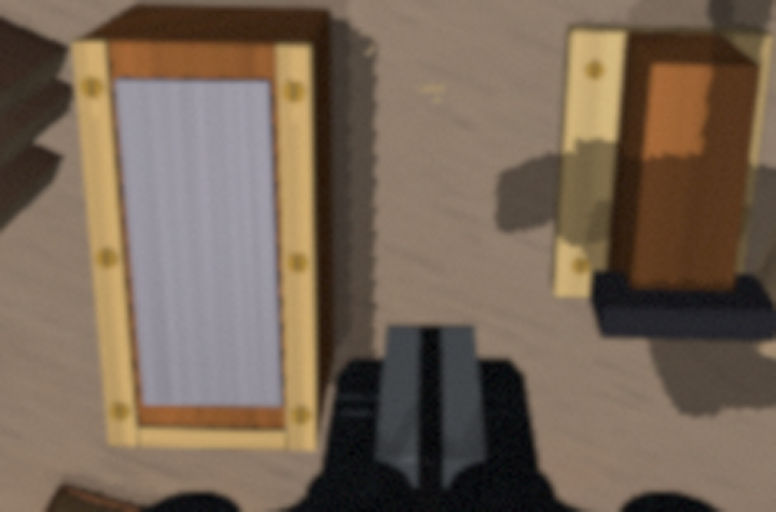

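The crop shows the storage block top's corners at (75,40), (312,40), (318,450), (110,447). The scraper's corners are at (116,80), (270,80), (281,407), (143,408), and the rail top's at (650,63), (757,63), (735,290), (628,288). The stop face is at row 275–290.

```bash
python3 snap.py w3; cat > meas.py <<'E'
import sys
from h import *
d=np.load(f"pics/{sys.argv[1]}.npz");c=cam("wrist",d,d)
A=lambda p:(130+(p[0]+.5)/3.3-.5,145+(p[1]+.5)/3.3-.5)
for z in (.061,.065,.069):
    P=[onz(c,A(p),z) for p in [(75,40),(312,40),(318,450),(110,447)]]
    Q=[onz(c,A(p),z) for p in [(116,80),(270,80),(281,407),(143,408)]]
    T=[onz(c,A(p),z) for p in [(650,63),(757,63),(735,290),(628,288)]]
    for n,X in (("stor",P),("scr",Q),("rail",T)):
        X=np.array(X);nm=(X[0]+X[1])/2;fm=(X[2]+X[3])/2;u=fm-nm
        print(z,n,"near",nm.round(4),"far",fm.round(4),"len",np.linalg.norm(u).round(4),"w",np.linalg.norm(X[1]-X[0]).round(4),np.linalg.norm(X[3]-X[2]).round(4),"yaw",np.degrees(np.arctan2(u[1],u[0])).round(2))
E
python3 meas.py w2
python3 - <<'E'
from h import *
a=np.load("pics/w2.npz");b=np.load("pics/w3.npz")
A=cv2.cvtColor(a["frame"],cv2.COLOR_BGR2GRAY)[145:300,130:250].astype(np.float32);B=cv2.cvtColor(b["frame"],cv2.COLOR_BGR2GRAY)[145:300,130:250].astype(np.float32)
print("shift w2->w3",cv2.phaseCorrelate(A,B))
E
```

```text
1.5 [0.5003 0.1892 0.2457] yaw 101.85 [-0.0066 -0.0054 -1.    ] q [ 0.23  0.21  1.56 -0.    1.38 -1.54] F [ 0.67 -0.07 -0.23] w -0.00017026634067976567
0.061 stor near [0.5052 0.1062 0.061 ] far [0.6565 0.1341 0.061 ] len 0.1538 w 0.0766 0.0772 yaw 10.43
0.061 scr near [0.5184 0.1078 0.061 ] far [0.6393 0.1309 0.061 ] len 0.123 w 0.0504 0.0505 yaw 10.81
0.061 rail near [0.4785 0.2689 0.061 ] far [0.5576 0.2847 0.061 ] len 0.0806 w 0.0345 0.0373 yaw 11.3
0.065 stor near [0.5042 0.107  0.065 ] far [0.6536 0.1345 0.065 ] len 0.152 w 0.0756 0.0762 yaw 10.43
0.065 scr near [0.5172 0.1086 0.065 ] far [0.6366 0.1314 0.065 ] len 0.1215 w 0.0498 0.0499 yaw 10.81
0.065 rail near [0.4778 0.2677 0.065 ] far [0.5559 0.2833 0.065 ] len 0.0796 w 0.0341 0.0368 yaw 11.3
0.069 stor near [0.5031 0.1077 0.069 ] far [0.6507 0.1349 0.069 ] len 0.1501 w 0.0747 0.0753 yaw 10.43
0.069 scr near [0.516  0.1093 0.069 ] far [0.6339 0.1318 0.069 ] len 0.12 w 0.0492 0.0493 yaw 10.81
0.069 rail near [0.4771 0.2665 0.069 ] far [0.5542 0.2819 0.069 ] len 0.0787 w 0.0337 0.0364 yaw 11.3
shift w2->w3 ((-0.5883926426485075, -0.05845836172510133), 0.3371151967843374)
```

Emit:
carry_out(
  series=[
    [[-17,17,15],1.4],
    [[-17,17,25],0],
    [[-17,17,25],0],
    [[-17,16,25],0],
    [[-16,15,20],0],
    [[0,0,15],0],
    [[0,0,10],0],
    [[0,0,5],0],
    [[0,0,0],0],
    [[0,0,0],0],
  ],
)

```text
clock: 2.38
position: [0.59, 0.1332, 0.0995]
ee_rot: [-0.007, 0.636, 0.771, -0.002]
contact_force: [-0.5, -0.2, -0.1]
width: 0.0
```

```bash
python3 snap.py w4
```

```text
2.3833 [0.59   0.1332 0.0995] yaw 100.98 [-0.0136  0.0053 -0.9999] q [ 0.1   0.42  1.62  0.01  1.11 -1.66] F [-0.48 -0.22 -0.07] w 8.2449348411161e-06
```

Emit:
carry_out(
  series=[
    [[-4,2,5],0.5],
    [[-3,2,5],0],
    [[-3,1,5],0],
    [[0,0,5],0],
    [[0,0,3],0],
    [[0,0,1.5],0],
    [[0,0,1],0],
    [[0,0,0.5],0],
    [[0,0,0],0],
  ],
)

```text
clock: 3.18
position: [0.5984, 0.1249, 0.0748]
ee_rot: [-0.005, 0.639, 0.769, 0.0]
contact_force: [1.4, 0.2, 0.2]
width: -0.0003
```

Emit:
carry_out(
  series=[
    [[0,0,0.4],0],
    [[0,0,0.4],0],
    [[0,0,0.4],0],
    [[0,0,0.4],0],
    [[0,0,0.4],0],
    [[0,0,0.4],0],
  ],
)

```text
clock: 3.68
position: [0.5988, 0.1252, 0.0729]
ee_rot: [-0.004, 0.639, 0.769, 0.001]
contact_force: [0.2, 0.0, -0.3]
width: 0.0
```

Emit:
carry_out(
  series=[
    [[0,0,0.4],0],
    [[0,0,0.4],0],
    [[0,0,0.4],0],
    [[0,0,0.4],0],
    [[0,0,0.4],0],
    [[0,0,0.4],0],
    [[0,0,0.4],0],
  ],
)

```text
clock: 4.27
position: [0.5988, 0.1253, 0.0698]
ee_rot: [-0.004, 0.639, 0.769, 0.001]
contact_force: [-0.1, 1.3, -0.0]
width: 0.0
```

Emit:
carry_out(
  series=[
    [[0,0,0.4],0],
    [[0,0,0.4],0],
    [[0,0,0.4],0],
    [[0,0,0.4],0],
    [[0,0,0.4],0],
  ],
)

```text
clock: 4.68
position: [0.5988, 0.1252, 0.0676]
ee_rot: [-0.004, 0.639, 0.769, 0.001]
contact_force: [-0.2, -0.4, 0.4]
width: 0.0004
```

Emit:
carry_out(
  series=[
    [[0,0,0.4],0],
    [[0,0,0.3],0],
    [[0,0,0.3],0],
  ],
)

```text
clock: 4.93
position: [0.5988, 0.1252, 0.0674]
ee_rot: [-0.004, 0.639, 0.769, 0.001]
contact_force: [-1.1, 0.3, 3.0]
width: 0.0004
```

Emit:
carry_out(
  series=[
    [[0,0,0.3],0],
    [[0,0,0.3],0],
  ],
)

```text
clock: 5.1
position: [0.5988, 0.1252, 0.0673]
ee_rot: [-0.004, 0.639, 0.769, 0.001]
contact_force: [-1.8, 0.2, 3.6]
width: -0.0002
```

Emit:
carry_out(
  series=[
    [[0,0,0.3],0],
    [[0,0,0.3],0],
  ],
)

```text
clock: 5.27
position: [0.5988, 0.1252, 0.0674]
ee_rot: [-0.004, 0.639, 0.769, 0.001]
contact_force: [-0.1, -0.1, 4.5]
width: -0.0
```

Emit:
carry_out(
  series=[
    [[0,0,0.6],0],
    [[0,0,0.6],0],
    [[0,-1.5,0.6],0],
    [[0,-1.5,0.6],0],
    [[0,-1.5,0.6],0],
    [[0,-1.5,0.6],0],
    [[0,-1.5,0.6],0],
    [[0,-1.5,0.6],0],
  ],
)

```text
clock: 5.93
position: [0.5981, 0.1249, 0.0674]
ee_rot: [0.003, 0.639, 0.769, 0.009]
contact_force: [1.4, 0.0, 5.6]
width: 0.0
```

```bash
python3 snap.py w5; python3 - <<'E'
import cv2
f=cv2.imread("pics/w5.png");cv2.imwrite("pics/w5c.png",f)
E
```

```text
5.9333 [0.5981 0.1249 0.0674] yaw 100.51 [ 0.0157  0.0095 -0.9998] q [ 0.09  0.45  1.67  0.01  1.   -1.67] F [1.37 0.05 5.57] w 1.5707213511911568e-05
```

View pics/w5c.png

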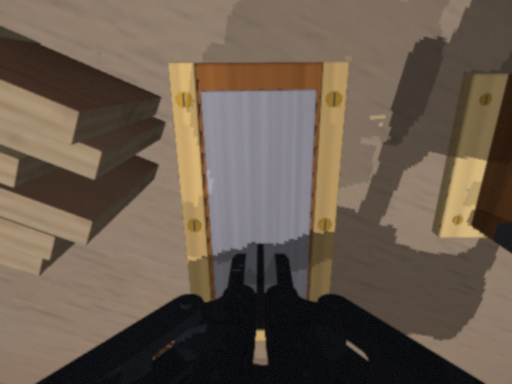

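The view shows the fingertips on the plate. The plate's near end is at row 90 and the block's edge at row 63, so it has hardly moved yet. I need larger drag steps.

Emit:
carry_out(
  series=[
    [[0,-4,0.5],0],
    [[0,-4,0.5],0],
    [[0,-4,0.5],0],
  ],
)

```text
clock: 6.23
position: [0.5903, 0.123, 0.0674]
ee_rot: [0.006, 0.639, 0.769, 0.012]
contact_force: [2.1, 0.2, 5.7]
width: -0.0001
```

Emit:
carry_out(
  series=[
    [[0,-5,0.5],0],
    [[0,-5,0.5],0],
    [[0,-5,0.5],0],
  ],
)

```text
clock: 6.48
position: [0.5793, 0.1205, 0.0675]
ee_rot: [0.01, 0.639, 0.769, 0.016]
contact_force: [1.7, 0.1, 5.8]
width: 0.0001
```

```bash
python3 snap.py w6; cat > scr.py <<'E'
import sys
from h import *
d=np.load(f"pics/{sys.argv[1]}.npz");c=cam("wrist",d,d)
hsv=cv2.cvtColor(d["frame"],cv2.COLOR_BGR2HSV)
m=cv2.inRange(hsv,(105,5,60),(140,60,255));m[:, :150]=0;m[:,370:]=0
n,l,s,_=cv2.connectedComponentsWithStats(m);i=1+np.argmax(s[1:,4]);x,y,w,h,a=s[i]
print("blob",x,y,w,h,a)
rows=[np.where(l[r]==i)[0] for r in (y+8,y+h//2)]
for r,q in zip((y+8,y+h//2),rows): print(r,q.min(),q.max(),[onz(c,(t,r),.0674).round(4).tolist() for t in (q.min()-.5,q.max()+.5)])
near=onz(c,((rows[0].min()+rows[0].max())/2,y-.5),.0674)
u=np.array([np.cos(np.radians(10.5)),np.sin(np.radians(10.5))])
print("near end",near.round(4),"dist past mouth(mm, + = hanging)",-1000*(near[:2]-[.504,.107])@u)
E
python3 scr.py w5; python3 scr.py w6
```

```text
6.4833 [0.5793 0.1205 0.0675] yaw 100.49 [ 0.0359  0.0114 -0.9993] q [ 0.08  0.42  1.73  0.01  0.95 -1.68] F [1.71 0.06 5.75] w 6.186984174371329e-05
blob 202 91 113 208 18425
99 202 314 [[0.5242, 0.0848, 0.0674], [0.5154, 0.1328, 0.0674]]
195 209 310 [[0.5675, 0.0933, 0.0674], [0.5588, 0.1415, 0.0674]]
near end [0.5164 0.1082 0.0674] dist past mouth(mm, + = hanging) -12.38147340325016
blob 201 91 116 208 18495
99 202 316 [[0.5053, 0.0807, 0.0674], [0.4965, 0.129, 0.0674]]
195 209 310 [[0.5486, 0.089, 0.0674], [0.5399, 0.137, 0.0674]]
near end [0.4975 0.1042 0.0674] dist past mouth(mm, + = hanging) 6.9153967131583185
```

Emit:
carry_out(
  series=[
    [[0,-5,0.5],0],
    [[0,-5,0.5],0],
    [[0,-5,0.5],0],
    [[0,-5,0.5],0],
    [[0,-5,0.5],0],
  ],
)

```text
clock: 6.95
position: [0.5603, 0.1161, 0.0676]
ee_rot: [0.016, 0.639, 0.768, 0.022]
contact_force: [1.8, 1.3, 6.1]
width: 0.0
```

```bash
python3 snap.py w7;python3 scr.py w7
```

```text
6.95 [0.5603 0.1161 0.0676] yaw 100.48 [ 0.0527  0.0127 -0.9985] q [ 0.08  0.38  1.79  0.01  0.91 -1.68] F [1.79 1.32 6.12] w 4.9655698996481964e-05
blob 201 91 117 208 18709
99 202 316 [[0.4861, 0.0765, 0.0674], [0.4773, 0.1244, 0.0674]]
195 209 310 [[0.5293, 0.0847, 0.0674], [0.5206, 0.1325, 0.0674]]
near end [0.4784 0.0999 0.0674] dist past mouth(mm, + = hanging) 26.516579723505835
```

Emit:
carry_out(
  series=[
    [[0,-5,0.5],0],
    [[0,-5,0.5],0],
    [[0,-5,0.5],0],
    [[0,-5,0.5],0],
  ],
)

```text
clock: 7.33
position: [0.5456, 0.1127, 0.0677]
ee_rot: [0.021, 0.639, 0.768, 0.027]
contact_force: [2.2, 0.9, 6.0]
width: -0.0001
```

```bash
python3 snap.py w8;python3 scr.py w8
```

```text
7.3333 [0.5456 0.1127 0.0677] yaw 100.46 [ 0.0673  0.0139 -0.9976] q [ 0.07  0.36  1.84  0.01  0.88 -1.69] F [2.21 0.94 6.03] w -0.0001406828802524607
blob 201 91 117 208 18790
99 201 317 [[0.4713, 0.0728, 0.0674], [0.4625, 0.1212, 0.0674]]
195 209 311 [[0.5144, 0.0813, 0.0674], [0.5057, 0.1294, 0.0674]]
near end [0.4636 0.0964 0.0674] dist past mouth(mm, + = hanging) 41.663142317385564
```

Emit:
carry_out(
  series=[
    [[0,-5,0.5],0],
    [[0,0,0],0],
  ],
)

```text
clock: 7.55
position: [0.5407, 0.1116, 0.0678]
ee_rot: [0.023, 0.639, 0.768, 0.028]
contact_force: [-0.7, -0.5, 1.0]
width: 0.0003
```

Emit:
carry_out(
  series=[
    [[0,0,-2],0],
    [[0,0,-6],0],
    [[0,0,-12],0],
    [[0,0,-18],0],
    [[0,0,-18],0],
    [[0,0,-8],0],
    [[0,0,0],0],
    [[0,0,0],0],
  ],
)

```text
clock: 8.22
position: [0.5295, 0.1099, 0.1297]
ee_rot: [0.017, 0.639, 0.768, 0.022]
contact_force: [-0.4, -0.6, -0.1]
width: 0.0001
```

```bash
python3 snap.py w9;python3 scr.py w9
```

```text
8.2167 [0.5295 0.1099 0.1297] yaw 100.48 [ 0.054   0.0122 -0.9985] q [ 0.07  0.28  1.78  0.01  1.03 -1.69] F [-0.36 -0.6  -0.07] w 6.68490229271151e-05
blob 220 103 79 177 11003
111 220 298 [[0.4684, 0.0723, 0.0674], [0.4595, 0.1207, 0.0674]]
191 225 294 [[0.521, 0.0828, 0.0674], [0.5123, 0.1301, 0.0674]]
near end [0.4589 0.0956 0.0674] dist past mouth(mm, + = hanging) 46.38018151485543
```

Emit:
carry_out(
  series=[
    [[0,-10,0],0],
    [[0,-15,0],0],
    [[0,-15,0],0],
    [[0,-8,0],0],
    [[0,-2,0],0],
    [[0,0,0],0],
    [[0,0,0],0],
  ],
  fingers=66,
)

```text
clock: 8.85
position: [0.4723, 0.0998, 0.1207]
ee_rot: [0.012, 0.639, 0.768, 0.018]
contact_force: [0.4, -0.1, 0.6]
width: 0.0659
```

```bash
python3 snap.py w10;python3 scr.py w10; python3 - <<'E'
from h import *
d=np.load("pics/w5.npz");c=cam("wrist",d,d);print("lumber tip",onz(c,(165,105),.075),onz(c,(5,40),.08))
E
```

```text
8.85 [0.4723 0.0998 0.1207] yaw 100.47 [ 0.0416  0.0113 -0.9991] q [ 0.06  0.21  1.9   0.01  0.99 -1.7 ] F [ 0.36 -0.1   0.56] w 0.06592088477565713
blob 222 195 73 139 9184
203 222 294 [[0.4682, 0.0723, 0.0674], [0.4595, 0.1202, 0.0674]]
264 226 291 [[0.5153, 0.0816, 0.0674], [0.5068, 0.1286, 0.0674]]
near end [0.4579 0.0952 0.0674] dist past mouth(mm, + = hanging) 47.515088744299284
lumber tip [0.52856138 0.07161049 0.075     ] [0.51535632 0.01323387 0.08      ]
```

View pics/w10.png

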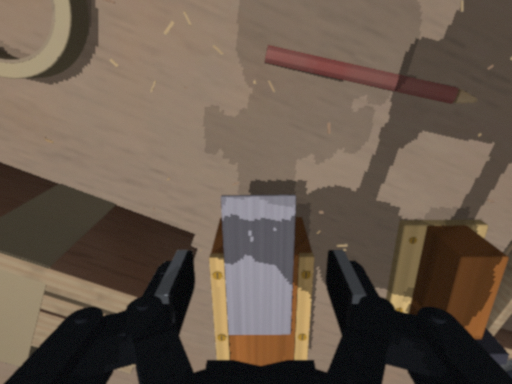

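The view shows the plate hanging out: its end is at row 195 and the block's edge at row 258. It sits between the open fingers (plate centre at column 258, finger midpoint 260). The lumber, roll and pencil are all clear.

Emit:
carry_out(
  series=[
    [[-1.5,5,5],0],
    [[0,5,10],0],
    [[0,0,15],0],
    [[0,0,15],0],
    [[0,0,12],0],
    [[0,0,8],0],
    [[0,0,5],0],
    [[0,0,0],0],
    [[0,0,0],0],
  ],
)

```text
clock: 9.65
position: [0.4957, 0.1017, 0.0446]
ee_rot: [0.015, 0.64, 0.768, 0.02]
contact_force: [-0.3, -0.4, -0.1]
width: 0.0661
```

Emit:
carry_out(
  series=[
    [[0,-4,0],0],
    [[0,-4,0],0],
    [[0,-2,0],0],
    [[0,0,0],0],
    [[0,0,0],0],
  ],
)

```text
clock: 10.07
position: [0.4861, 0.0998, 0.0459]
ee_rot: [0.016, 0.639, 0.768, 0.021]
contact_force: [-0.3, -0.3, 0.9]
width: 0.0658
```

Emit:
carry_out(
  series=[
    [[0,0,0],0],
    [[0,0,0],0],
    [[0,0,0],0],
    [[0,0,0],0],
    [[0,0,0],0],
    [[0,0,0],0],
  ],
  fingers=40,
  squeeze=50,
)

```text
clock: 10.57
position: [0.4859, 0.1006, 0.0472]
ee_rot: [0.016, 0.64, 0.768, 0.022]
contact_force: [-0.1, -0.4, 0.5]
width: 0.0485
```

Emit:
carry_out(
  series=[
    [[0,0,-0.5],0],
    [[0,0,-1],0],
    [[0,0,-1.5],0],
    [[0,0,-2],0],
    [[0,0,-3],0],
    [[0,0,-4],0],
    [[0,0,-4],0],
    [[0,0,0],0],
  ],
)

```text
clock: 11.23
position: [0.4846, 0.0996, 0.0635]
ee_rot: [0.016, 0.639, 0.768, 0.021]
contact_force: [0.5, 0.5, -0.8]
width: 0.0484
```

```bash
python3 snap.py w11;python3 - <<'E'
from rig import manip
import cv2,numpy as np
a=cv2.imread("pics/w11.png");d=manip.get_image("side");np.savez("pics/s11.npz",**d)
s=cv2.resize(d["frame"][100:225,230:340],None,fx=3,fy=3,interpolation=cv2.INTER_CUBIC)
o=np.zeros((384,512-0+330-42,3),np.uint8);o[:,:470]=a[:,21:491];o[:375,470:]=s;cv2.imwrite("pics/c11.png",o)
print(manip.get_state()["moment"])
E
```

```text
11.2333 [0.4846 0.0996 0.0635] yaw 100.46 [ 0.0514  0.0121 -0.9986] q [ 0.06  0.29  1.96  0.01  0.84 -1.71] F [ 0.52  0.5  -0.77] w 0.04843888972187816
[0.00370658 0.0769852  0.00132457]
```

View pics/c11.png

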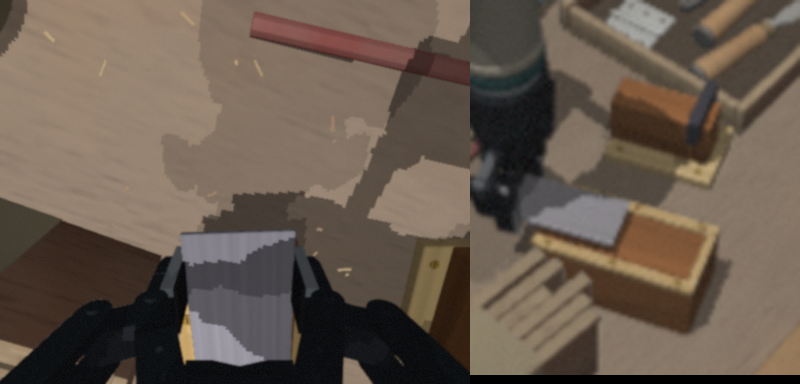

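The plate is held clear of the groove. It is centred between the fingers, with its near edge at row 233, columns 202–316 of the full image.

Emit:
carry_out(
  series=[
    [[0,0,-8],0],
    [[0,-2,-12],0],
    [[3,-5,-15],0],
    [[8,-6,-15],0],
    [[12,-6,-15],0],
    [[14,-6,-15],0],
    [[14,-6,-13],0],
    [[12,-4,-10],0],
    [[8,-2,-6],0],
    [[4,0,-2],0],
  ],
)

```text
clock: 12.17
position: [0.4252, 0.1665, 0.1798]
ee_rot: [0.015, 0.641, 0.767, 0.02]
contact_force: [0.4, -0.9, -2.2]
width: 0.0486
```

Emit:
carry_out(
  series=[
    [[0,0,0],0],
    [[0,0,0],0],
    [[0,0,0],0],
  ],
)

```text
clock: 12.42
position: [0.4254, 0.1668, 0.18]
ee_rot: [0.015, 0.64, 0.768, 0.02]
contact_force: [0.0, -0.2, -2.5]
width: 0.0482
```

```bash
python3 snap.py w12
```

```text
12.4167 [0.4254 0.1668 0.18  ] yaw 100.38 [ 0.0496  0.0115 -0.9987] q [ 0.22  0.11  1.86  0.    1.12 -1.53] F [ 0.02 -0.16 -2.54] w 0.04815549117956726
```

View pics/w12.png

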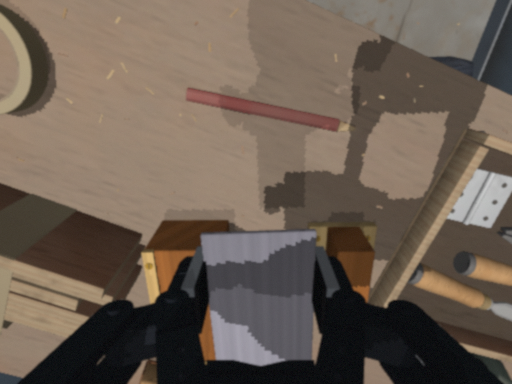

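The held plate hides most of the rail, which shows only at about (335–375, 225–290). I'll shift the arm right and forward for a clear, settled view.

Emit:
carry_out(
  series=[
    [[-5,4,0],0],
    [[-10,10,0],0],
    [[-12,12,0],0],
    [[-12,12,0],0],
    [[-10,10,0],0],
    [[-5,6,0],0],
    [[0,0,0],0],
    [[0,0,0],0],
    [[0,0,0],0],
  ],
)

```text
clock: 13.22
position: [0.4954, 0.1145, 0.1785]
ee_rot: [0.014, 0.642, 0.766, 0.017]
contact_force: [0.7, 0.8, -0.4]
width: 0.0484
```

```bash
python3 snap.py w13; python3 - <<'E'
import cv2
f=cv2.imread("pics/w13.png")[150:310,330:510];cv2.imwrite("pics/w13c.png",cv2.resize(f,None,fx=3.5,fy=3.5,interpolation=cv2.INTER_CUBIC))
E
```

```text
13.2167 [0.4954 0.1145 0.1785] yaw 100.09 [ 0.0436  0.008  -0.999 ] q [ 0.09  0.19  1.76  0.    1.15 -1.66] F [ 0.67  0.84 -0.36] w 0.04837824696909985
```

View pics/w13c.png

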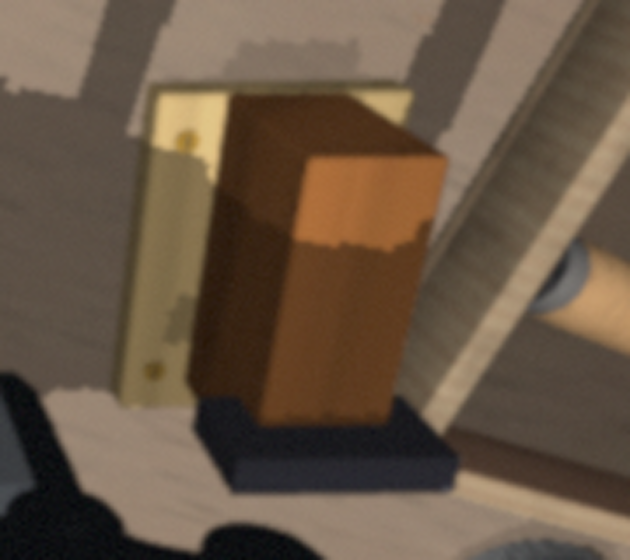

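The crop shows the rail top's corners at (306,156), (446,156), (392,425), (258,425). The stop foot is at about (325,425), with the stop's dark face below it.

```bash
python3 - <<'E'
from h import *
d=np.load("pics/w13.npz");c=cam("wrist",d,d)
A=lambda p:(330+(p[0]+.5)/3.5-.5,150+(p[1]+.5)/3.5-.5)
for z in (.057,.060,.063):
    X=np.array([onz(c,A(p),z) for p in [(306,156),(446,156),(392,425),(258,425)]])
    nm=(X[0]+X[1])/2;fm=(X[2]+X[3])/2;u=fm-nm;g=lambda v:np.degrees(np.arctan2(v[1],v[0])).round(2)
    print(z,"near",nm.round(4),"far",fm.round(4),"len",np.linalg.norm(u).round(4),"w",np.linalg.norm(X[1]-X[0]).round(4),np.linalg.norm(X[3]-X[2]).round(4),"yaw",g(u),g(X[2]-X[1]),g(X[3]-X[0]),"acr",g(X[1]-X[0])-90)
# foot edge left side (z ~ .014-b)
F=[onz(c,A(p),.010)[:2] for p in [(150,95),(118,405)]];v=F[1]-F[0];print("foot",F,np.linalg.norm(v),g(v))
# triangulation with scene+side for rail near corners
S=np.load("pics/scene0.npz");D=np.load("pics/side0.npz");cs,cd=cam("scene",S),cam("side",D)
a=lambda x,y:(185+(x+.5)/4-.5,130+(y+.5)/4-.5);b=lambda x,y:(240+(x-440+.5)/4-.5,115+(y+.5)/4-.5)
for p,s,e in [((306,156),(70,125),(588,75)),((446,156),(43,102),(603,45))]:
    print(tri(c,A(p),cs,a(*s)),tri(c,A(p),cd,b(*e)))
# plate in tool frame
q=d["ee_rot"];Rt=R.from_quat([q[1],q[2],q[3],q[0]]).as_matrix()
hsv=cv2.cvtColor(d["frame"],cv2.COLOR_BGR2HSV);f=d["frame"]
m=cv2.inRange(hsv,(105,5,50),(140,60,255));m[:,:185]=0;m[:,330:]=0
n,l,s,_=cv2.connectedComponentsWithStats(m);i=1+np.argmax(s[1:,4]);x,y,w,h,ar=s[i];print(x,y,w,h,ar)
M=d["mount"];K=d["K"]
for r in (y+5,y+50,y+95):
    t=np.where(l[r]==i)[0];P=[]
    for col in (t.min()-.5,t.max()+.5,):
        v=M[:3,:3]@np.linalg.solve(K,[col,r,1.]);P.append(M[:3,3]+v*(-.0202-M[2,3])/v[2])
    print(r,t.min(),t.max(),np.round(P,4).tolist())
v=M[:3,:3]@np.linalg.solve(K,[258,y-.5,1.]);print("near edge tool",M[:3,3]+v*(-.0202-M[2,3])/v[2])
E
```

```text
0.057 near [0.4801 0.2716 0.057 ] far [0.5603 0.2885 0.057 ] len 0.082 w 0.0357 0.0379 yaw 11.88 12.63 11.12 acr 9.980000000000004
0.06 near [0.4792 0.2696 0.06  ] far [0.5585 0.2863 0.06  ] len 0.0811 w 0.0353 0.0375 yaw 11.88 12.63 11.12 acr 9.980000000000004
0.063 near [0.4783 0.2676 0.063 ] far [0.5567 0.2841 0.063 ] len 0.0801 w 0.0349 0.037 yaw 11.88 12.63 11.12 acr 9.980000000000004
foot [array([0.48677901, 0.23001847]), array([0.59270024, 0.25248809])] 0.10827830198263387 11.98
(array([0.48114478, 0.24786264, 0.06722901]), np.float64(0.002040653245095024)) (array([0.48244335, 0.25300455, 0.06067356]), np.float64(0.002095772073169821))
(array([0.47509673, 0.281836  , 0.06690673]), np.float64(0.001713895939105325)) (array([0.47586575, 0.28596788, 0.06047128]), np.float64(0.001119396948514928))
185 230 145 137 14208
235 202 315 [[-0.0261, -0.0242, -0.0202], [0.0233, -0.0241, -0.0202]]
280 186 329 [[-0.0349, -0.0013, -0.0202], [0.031, -0.0012, -0.0202]]
325 213 311 [[-0.0239, 0.0242, -0.0202], [0.0241, 0.0243, -0.0202]]
near edge tool [-0.00162336 -0.02675533 -0.0202    ]
```

Emit:
carry_out(
  series=[
    [[6,-4,0],-1.1],
    [[12,-6,0],0],
    [[18,-6,0],0],
    [[22,-6,0],0],
    [[22,-5,0],0],
    [[22,-4,0],0],
    [[20,0,0],0],
    [[16,0,0],0],
    [[10,0,0],0],
    [[4,0,0],0],
  ],
)

```text
clock: 14.1
position: [0.4168, 0.2713, 0.1778]
ee_rot: [0.01, 0.631, 0.775, 0.017]
contact_force: [0.1, 0.2, -1.3]
width: 0.048
```

Emit:
carry_out(
  series=[
    [[0,0,6],0],
    [[0,0,12],0],
    [[0,0,18],0],
    [[0,0,18],0],
    [[0,0,14],0],
    [[0,0,8],0],
    [[0,0,4],0],
    [[0,0,0],0],
    [[0,0,0],0],
  ],
)

```text
clock: 14.85
position: [0.4139, 0.273, 0.0946]
ee_rot: [0.011, 0.629, 0.777, 0.017]
contact_force: [-0.7, 0.5, -1.0]
width: 0.0481
```

```bash
python3 snap.py w14
```

```text
14.85 [0.4139 0.273  0.0946] yaw 102.07 [ 0.0373  0.0123 -0.9992] q [ 0.45  0.26  1.91 -0.01  0.94 -1.33] F [-0.72  0.52 -0.97] w 0.0480648944121065
```

Emit:
carry_out(
  series=[
    [[-4,5,4],0.9],
    [[-5,7,6],0],
    [[-5,7,8],0],
    [[-4,6,8],0],
    [[0,2,5],0],
    [[0,0,2],0],
    [[0,0,0],0],
    [[0,0,0],0],
  ],
)

```text
clock: 15.57
position: [0.4522, 0.2598, 0.0612]
ee_rot: [0.012, 0.636, 0.771, 0.019]
contact_force: [0.7, 1.0, -1.6]
width: 0.0483
```

```bash
python3 snap.py w15; python3 - <<'E'
from rig import manip
import cv2,numpy as np
a=cv2.imread("pics/w15.png");d=manip.get_image("side");np.savez("pics/s15.npz",**d)
e=manip.get_image("scene");np.savez("pics/e15.npz",**e)
f=lambda x:cv2.resize(x,None,fx=4,fy=4,interpolation=cv2.INTER_CUBIC)
o=np.zeros((400,800,3),np.uint8);o[:,:400]=f(d["frame"][100:200,250:350]);o[:,400:]=f(e["frame"][110:210,160:260]);cv2.imwrite("pics/c15.png",o)
E
```

```text
15.5667 [0.4522 0.2598 0.0612] yaw 100.97 [ 0.043   0.0144 -0.999 ] q [ 0.39  0.33  1.9  -0.    0.86 -1.37] F [ 0.68  1.   -1.55] w 0.04826507608124472
```

View pics/c15.png

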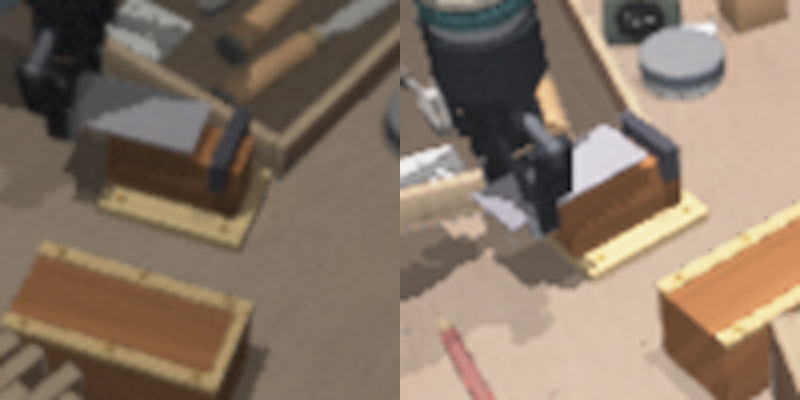

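The two crops show the plate over the rail with a gap to the stop. Its far corners are at (212,103) and (195,153) on the left, and (605,125) and (648,157) on the right.

```bash
python3 - <<'E'
from h import *
S=np.load("pics/e15.npz");D=np.load("pics/s15.npz");cs,cd=cam("scene",S),cam("side",D)
B=lambda p:(250+(p[0]+.5)/4-.5,100+(p[1]+.5)/4-.5)
A=lambda p:(160+(p[0]-400+.5)/4-.5,110+(p[1]+.5)/4-.5)
# plate edges with pixel lines on known plane z=.0814 : stop top corners compare
for n,a,b in [("pl FL",(605,125),(212,103)),("pl FR",(648,157),(195,153)),("stop top L near",(625,116),(240,112)),("stop top R",(668,150),(222,165)),
 ("rail nr bot",(560,210),(108,140))]:
    print(n,tri(cs,A(a),cd,B(b)), onz(cs,A(a),.0814).round(4),onz(cd,B(b),.0814).round(4))
# yaw of plate's right long edge in scene/side on z=.0814
for c,P in ((cs,[A((563,202)),A((648,157))]),(cd,[B((110,133)),B((195,153))]),(cd,[B((120,82)),B((212,103))])):
    X=[onz(c,p,.0814) for p in P];v=X[1]-X[0];print(np.degrees(np.arctan2(v[1],v[0])),np.linalg.norm(v),X[0].round(4),X[1].round(4))
# wrist plate edges, same tool frame method with gray edge
w=np.load("pics/w15.npz");f=cv2.cvtColor(w["frame"],cv2.COLOR_BGR2HSV)
print(f[236,190:330:1,1].tolist()); print(f[345,190:330,1].tolist())
print(f[345,190:330,2].tolist())
E
```

```text
pl FL (array([0.53752014, 0.30523538, 0.07868686]), np.float64(7.55660576298521e-05)) [0.5363 0.3019 0.0814] [0.5387 0.3028 0.0814]
pl FR (array([0.55009278, 0.25984204, 0.07510349]), np.float64(0.0009202187336471041)) [0.5471 0.2519 0.0814] [0.5525 0.2553 0.0814]
stop top L near (array([0.55687894, 0.31185544, 0.07478625]), np.float64(0.0007194167857121304)) [0.5537 0.3042 0.0814] [0.5598 0.3057 0.0814]
stop top R (array([0.56904809, 0.2653321 , 0.06947798]), np.float64(0.00024519028148754015)) [0.5631 0.2517 0.0814] [0.5739 0.2555 0.0814]
rail nr bot (array([0.47939755, 0.259858  , 0.05230468]), np.float64(0.00499573454756419)) [0.4687 0.2306 0.0814] [0.4949 0.2338 0.0814]
11.208624202779669 0.0744917796841825 [0.474  0.2374 0.0814] [0.5471 0.2519 0.0814]
14.14705123384274 0.06176611686341757 [0.4926 0.2402 0.0814] [0.5525 0.2553 0.0814]
14.208628603071812 0.06821090630465144 [0.4726 0.2861 0.0814] [0.5387 0.3028 0.0814]
[62, 62, 63, 62, 64, 63, 62, 62, 62, 56, 35, 13, 15, 19, 17, 17, 16, 16, 18, 16, 18, 15, 16, 16, 16, 16, 14, 14, 16, 15, 15, 17, 15, 17, 15, 16, 16, 16, 14, 16, 18
[... 899 characters left out ...]
67, 69, 67, 68, 65, 44, 57, 119, 55, 27, 64, 57, 80, 71, 85]
[18, 21, 19, 20, 20, 17, 20, 19, 19, 18, 63, 112, 145, 154, 152, 154, 154, 155, 153, 152, 153, 154, 152, 144, 144, 158, 164, 165, 167, 168, 168, 169, 169, 166, 165, 165, 164, 164, 163, 161, 161, 161, 161, 163, 164, 165, 167, 171, 172, 172, 168, 168, 166, 165, 166, 167, 168, 166, 168, 169, 171, 171, 168, 168, 165, 163, 159, 146, 131, 125, 115, 101, 97, 100, 101, 102, 101, 101, 99, 99, 98, 98, 97, 97, 97, 98, 99, 97, 97, 97, 96, 96, 99, 100, 101, 100, 100, 100, 99, 99, 96, 97, 99, 100, 101, 101, 99, 96, 96, 95, 96, 98, 99, 100, 100, 100, 100, 99, 100, 98, 96, 91, 90, 85, 88, 91, 92, 91, 83, 63, 29, 18, 15, 14, 19, 16, 18, 16, 18, 18]
```

Emit:
carry_out(
  series=[
    [[1,2,2],0],
    [[1,2,3],0],
    [[0,0,2],0],
    [[0,0,1],0],
    [[0,0,0.5],0],
    [[0,0,0],0],
  ],
)

```text
clock: 16.22
position: [0.4562, 0.2641, 0.0538]
ee_rot: [0.013, 0.635, 0.772, 0.021]
contact_force: [-0.3, -0.1, -1.3]
width: 0.048
```

Emit:
carry_out(
  series=[
    [[0,0,0.4],0],
    [[0,0,0.4],0],
    [[0,0,0.4],0],
    [[0,0,0.4],0],
    [[0,0,0.4],0],
  ],
)

```text
clock: 16.63
position: [0.4562, 0.2642, 0.0517]
ee_rot: [0.013, 0.635, 0.772, 0.021]
contact_force: [-0.8, 0.5, -2.4]
width: 0.0476
```

Emit:
carry_out(
  series=[
    [[-0.5,0,0.4],0],
    [[-0.5,0,0.4],0],
    [[0,0,0.4],0],
    [[0,0,0.4],0],
    [[0,0,0.4],0],
  ],
)

```text
clock: 17.05
position: [0.4566, 0.263, 0.0496]
ee_rot: [0.013, 0.635, 0.772, 0.021]
contact_force: [1.4, -0.2, -0.9]
width: 0.0487
```

Emit:
carry_out(
  series=[
    [[0,0,0.4],0],
    [[0,0,0.4],0],
    [[0,0,0.4],0],
  ],
)

```text
clock: 17.3
position: [0.4567, 0.263, 0.0483]
ee_rot: [0.013, 0.635, 0.772, 0.021]
contact_force: [0.2, -0.2, -1.2]
width: 0.0483
```

Emit:
carry_out(
  series=[
    [[0,0,0.4],0],
    [[0,0,0.4],0],
    [[0,0,0.4],0],
  ],
)

```text
clock: 17.55
position: [0.4567, 0.2631, 0.0469]
ee_rot: [0.013, 0.635, 0.772, 0.021]
contact_force: [-0.2, 0.4, -2.8]
width: 0.0481
```

Emit:
carry_out(
  series=[
    [[0,0,0.4],0],
    [[0,0,0.4],0],
  ],
)

```text
clock: 17.72
position: [0.4568, 0.2631, 0.046]
ee_rot: [0.013, 0.635, 0.772, 0.021]
contact_force: [0.1, -0.2, -0.4]
width: 0.0485
```

Emit:
carry_out(
  series=[
    [[0,0,0.4],0],
    [[0,0,0.4],0],
  ],
)

```text
clock: 17.88
position: [0.4568, 0.2632, 0.0452]
ee_rot: [0.013, 0.635, 0.772, 0.021]
contact_force: [0.4, 0.0, -1.6]
width: 0.0477
```

Emit:
carry_out(
  series=[
    [[0,0,0.4],0],
    [[0,0,0.4],0],
  ],
)

```text
clock: 18.05
position: [0.4568, 0.2632, 0.0447]
ee_rot: [0.013, 0.635, 0.772, 0.021]
contact_force: [-1.0, -0.8, 2.4]
width: 0.0482
```

Emit:
carry_out(
  series=[
    [[0,1.5,0],0],
    [[0,1.5,0.1],0],
    [[0,1.5,0.1],0],
    [[0,1.5,0.1],0],
  ],
)

```text
clock: 18.38
position: [0.463, 0.2645, 0.045]
ee_rot: [0.013, 0.635, 0.772, 0.021]
contact_force: [-0.4, 0.6, -0.7]
width: 0.0485
```

Emit:
carry_out(
  series=[
    [[0,1,0.1],0],
    [[0,1,0.1],0],
    [[0,1,0.1],0],
  ],
)

```text
clock: 18.63
position: [0.4649, 0.2648, 0.0449]
ee_rot: [0.012, 0.636, 0.772, 0.02]
contact_force: [-5.0, -0.5, 5.8]
width: 0.048
```

Emit:
carry_out(
  series=[
    [[0,0.8,-0.1],0],
    [[0,0.8,0],0],
    [[0,0.8,0],0],
  ],
)

```text
clock: 18.88
position: [0.4649, 0.2649, 0.0449]
ee_rot: [0.01, 0.636, 0.772, 0.018]
contact_force: [-4.0, -0.7, 3.9]
width: 0.0482
```

```bash
python3 snap.py w16; python3 - <<'E'
from h import *
from rig import manip
for n in("side","scene"): np.savez(f"pics/{n}16.npz",**manip.get_image(n))
print(manip.get_state()["moment"])
S=np.load("pics/scene16.npz");D=np.load("pics/side16.npz");W=np.load("pics/w16.npz")
f=lambda x,k:cv2.resize(x,None,fx=k,fy=k,interpolation=cv2.INTER_CUBIC)
o=np.zeros((600,800,3),np.uint8)
o[:400,:400]=f(D["frame"][110:190,260:340],5);o[:400,400:]=f(S["frame"][125:205,175:255],5)
cv2.imwrite("pics/c16.png",o)
# plate edge in wrist
h=cv2.cvtColor(W["frame"],cv2.COLOR_BGR2HSV)[...,1]
print(np.where(h[200:300,258]<25)[0][:3]+200)
for r in (240,345):
    t=np.where(h[r,190:330]<25)[0]+190;print(r,t.min(),t.max())
E
```

```text
18.8833 [0.4649 0.2649 0.0449] yaw 101.05 [ 0.0382  0.0142 -0.9992] q [ 0.39  0.37  1.89 -0.    0.84 -1.37] F [-3.96 -0.72  3.9 ] w 0.04822899269713092
[-0.06881643  0.74802566 -0.03442933]
[230 231 232]
240 202 315
345 199 311
```

Emit:
carry_out(
  series=[
    [[0,0.4,0],0],
    [[0,0.2,0],0],
  ],
)

```text
clock: 19.2
position: [0.4649, 0.2648, 0.0449]
ee_rot: [0.01, 0.636, 0.772, 0.017]
contact_force: [-4.6, -0.4, 4.3]
width: 0.048
```

Emit:
carry_out(
  series=[
    [[0,0,0],0],
    [[0,0,0],0],
    [[0,0,0],0],
    [[0,0,0],0],
    [[0,0,0],0],
  ],
  fingers=62,
)

```text
clock: 19.62
position: [0.4713, 0.2663, 0.0454]
ee_rot: [0.014, 0.635, 0.772, 0.022]
contact_force: [-0.2, -0.1, -0.4]
width: 0.062
```

```bash
python3 snap.py w17
```

```text
19.6167 [0.4713 0.2663 0.0454] yaw 101.09 [ 0.0494  0.0171 -0.9986] q [ 0.39  0.37  1.88 -0.    0.83 -1.37] F [-0.23 -0.06 -0.39] w 0.06202177792227789
```

Emit:
carry_out(
  series=[
    [[0,0,-3],0],
    [[0,0,-6],0],
    [[0,0,-10],0],
    [[0,0,-15],0],
    [[0,0,-20],0],
    [[0,-4,-20],0],
    [[0,-6,-20],0],
    [[0,-4,-10],0],
    [[0,0,0],0],
    [[0,0,0],0],
  ],
)

```text
clock: 20.5
position: [0.4526, 0.2618, 0.1587]
ee_rot: [0.015, 0.635, 0.772, 0.024]
contact_force: [-0.8, -0.8, 0.2]
width: 0.0618
```

Emit:
carry_out(
  series=[
    [[-6,0,0],0],
    [[-12,0,-5],0],
    [[-14,0,-5],0],
    [[-14,0,-5],0],
    [[-8,0,0],0],
    [[0,0,0],0],
    [[0,0,0],0],
    [[0,0,0],0],
    [[0,0,0],0],
  ],
)

```text
clock: 21.25
position: [0.4597, 0.2043, 0.1653]
ee_rot: [0.011, 0.635, 0.772, 0.019]
contact_force: [0.3, -0.0, 0.3]
width: 0.0621
```

```bash
python3 snap.py w18; python3 - <<'E'
from h import *
w=np.load("pics/w18.npz");c=cam("wrist",w,w)
S=np.array([.5573,.2848]);u=np.array([.9785,.2062])
P=np.array([proj(c,[*p,.064]) for p in (S,S-.12*u)]);print(P)
cx,cy=P.mean(0);x0=int(np.clip(cx-80,0,352));y0=int(np.clip(cy-75,0,234))
cv2.imwrite("pics/w18c.png",cv2.resize(w["frame"][y0:y0+150,x0:x0+160],None,fx=4,fy=4,interpolation=cv2.INTER_CUBIC));print(x0,y0)
E
```

```text
21.25 [0.4597 0.2043 0.1653] yaw 101.11 [ 0.0406  0.0147 -0.9991] q [ 0.28  0.19  1.79  0.    1.11 -1.49] F [ 0.33 -0.05  0.32] w 0.06212895610456665
[[323.67416787 298.78139542]
 [332.44665074 179.45272762]]
248 164
```

View pics/w18c.png

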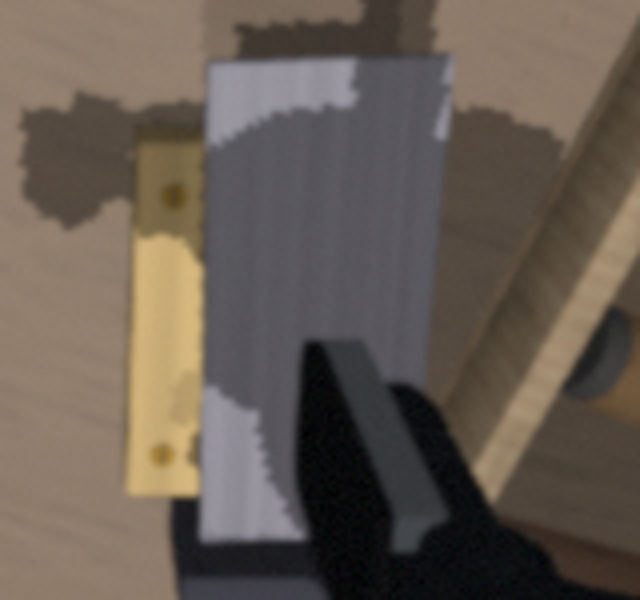

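The plate lies on the rail. Its near corners are at (208,60) and (452,56), and its left edge runs to (200,540), where it meets the dark stop. The foot's left edge runs from (135,130) to (127,495).

```bash
python3 - <<'E'
from h import *
w=np.load("pics/w18.npz");c=cam("wrist",w,w)
A=lambda p:(248+(p[0]+.5)/4-.5,164+(p[1]+.5)/4-.5)
g=lambda v:np.degrees(np.arctan2(v[1],v[0])).round(2)
L=[onz(c,A(p),.065)[:2] for p in ((208,60),(200,540))];N=onz(c,A((452,56)),.065)[:2];Rr=onz(c,A((428,350)),.065)[:2]
F=[onz(c,A(p),.011)[:2] for p in ((135,130),(127,495))]
print("plate L edge yaw",g(L[1]-L[0]),np.linalg.norm(L[1]-L[0]),"R edge yaw",g(Rr-N),"near edge yaw",g(N-L[0])-90,np.linalg.norm(N-L[0]))
print("foot yaw",g(F[1]-F[0]),np.linalg.norm(F[1]-F[0]))
u=F[1]-F[0];u/=np.linalg.norm(u)
for y in (np.radians(11.9),np.arctan2(u[1],u[0])):
    n=np.array([-np.sin(y),np.cos(y)])
    print("offset foot->plate L",[(p-F[0])@n for p in L],"rail centre (w13) vs plate centre", [(p-np.array([.5573,.2848]))@n for p in ((L[0]+N)/2,)], [(p+.025*n-np.array([.5573,.2848]))@n for p in L])
print(L,N)
# calibrate: same comparison in w13 of foot edge
w=np.load("pics/w13.npz");c=cam("wrist",w,w)
A=lambda p:(330+(p[0]+.5)/3.5-.5,150+(p[1]+.5)/3.5-.5)
X=[onz(c,A(p),.062)[:2] for p in ((306,156),(446,156),(392,425),(258,425))];F=[onz(c,A(p),.011)[:2] for p in ((150,88),(118,405))]
print("w13 rail L offset from foot",[(X[0]-F[0])@n,(X[3]-F[0])@n],"R",[(X[1]-F[0])@n,(X[2]-F[0])@n],"foot yaw",g(F[1]-F[0]),g(X[3]-X[0]),g(X[2]-X[1]))
E
```

```text
plate L edge yaw 12.77 0.11999008483272686 R edge yaw 13.35 near edge yaw 11.870000000000005 0.04916640210141105
foot yaw 11.28 0.11234590022403658
offset foot->plate L [np.float64(0.01059919597281425), np.float64(0.012419060376513183)] rail centre (w13) vs plate centre [np.float64(-0.0021966431861813987)] [np.float64(-0.0017798405392943138), np.float64(4.0023864404593476e-05)]
offset foot->plate L [np.float64(0.010198733345462157), np.float64(0.0133196358841949)] rail centre (w13) vs plate centre [np.float64(-0.003514320158765917)] [np.float64(-0.0030962180255367333), np.float64(2.4684513195981472e-05)]
[array([0.44390779, 0.23353651]), array([0.56093039, 0.26005687])] [0.43379586 0.28165183]
w13 rail L offset from foot [np.float64(0.02219843826539578), np.float64(0.021969054789915447)] R [np.float64(0.0572412853692185), np.float64(0.05914582214764457)] foot yaw 12.09 11.12 12.63
```

The plate looks within about 2 mm and 1° of correct. I'll check it from a view symmetric about the rail's centre line, where parallax cancels.

Emit:
carry_out(
  series=[
    [[5,6,-3],0],
    [[9,12,-3],0],
    [[10,14,-3],0],
    [[10,14,0],0],
    [[10,14,0],0],
    [[8,10,0],0],
    [[4,5,0],0],
    [[0,0,0],0],
    [[0,0,0],0],
    [[0,0,0],0],
  ],
  fingers=62,
)

```text
clock: 22.13
position: [0.5247, 0.2839, 0.1785]
ee_rot: [0.01, 0.633, 0.774, 0.02]
contact_force: [0.7, -0.5, -0.0]
width: 0.0622
```

```bash
python3 snap.py w19; python3 - <<'E'
from h import *
w=np.load("pics/w19.npz");c=cam("wrist",w,w)
S=np.array([.5573,.2848]);u=np.array([.9785,.2062]);n=np.array([-.2062,.9785])
for t in (0,-.06,-.12):
    print(t,proj(c,[*(S+t*u),.065]).round(1),[proj(c,[*(S+t*u+k*n),z]).round(1).tolist() for k,z in ((-.025,.065),(.025,.065),(-.038,.011),(.038,.011))])
h=cv2.cvtColor(w["frame"],cv2.COLOR_BGR2HSV)
for t in (-.105,-.08,-.055,-.03,-.01,.008):
    r=int(round(proj(c,[*(S+t*u),.065])[1]));x=int(proj(c,[*(S+t*u),.065])[0])
    print(t,"row",r,"x0",x-70);print("S",h[r,x-70:x+70,1].tolist());print("V",h[r,x-70:x+70,2].tolist())
E
```

```text
22.1333 [0.5247 0.2839 0.1785] yaw 101.43 [ 0.0404  0.0173 -0.999 ] q [ 0.38  0.32  1.58  0.    1.2  -1.39] F [ 0.72 -0.54 -0.04] w 0.0622345477938137
0 [253.6 218.5] [[225.6, 218.9], [281.6, 218.2], [218.1, 196.4], [290.2, 195.5]]
-0.06 [252.3 152.9] [[221.9, 153.3], [282.7, 152.5], [214.4, 139.8], [291.8, 138.8]]
-0.12 [250.8  74.9] [[217.6, 75.3], [284.0, 74.5], [210.2, 74.4], [293.6, 73.5]]
-0.105 row 96 x0 181
S [62, 62, 63, 61, 61, 60, 63, 62, 64, 61, 62, 61, 66, 63, 62, 62, 63, 62, 59, 61, 62, 58, 58, 61, 62, 61, 61, 60, 62, 60, 60, 63, 65, 62, 62, 49, 18, 12, 16, 17, 17, 17, 15, 14, 17, 17, 15, 16, 16, 17, 17, 15, 18, 15, 14, 16, 17, 19, 17, 16, 15, 17, 15, 16, 18, 15, 17, 17, 16, 18, 16, 16, 16, 17, 17, 19, 17, 19, 16, 16, 16, 14, 15, 17, 17, 16, 17, 17, 15, 17, 17, 19, 18, 16, 16, 17, 17, 17, 15, 14, 13, 15, 41, 66, 66, 64, 72, 60, 60, 62, 61, 69, 79, 84, 83, 78, 75, 74, 69, 66, 66, 63, 64, 65, 66, 63, 63, 66, 65, 67, 67, 66, 65, 65, 65, 68, 70, 70, 66, 62]
V [147, 149, 149, 150, 150, 148, 149, 151, 151, 150, 151, 151, 151, 150, 151, 149, 150, 147, 146, 146, 145, 144, 145, 
[... 6158 characters left out ...]
 75, 77, 77, 79, 84, 91, 98, 99, 98, 98, 99, 97, 101, 100, 97, 98, 90, 83, 76, 74, 74, 72]
V [145, 144, 145, 144, 143, 144, 145, 146, 147, 147, 149, 149, 151, 150, 149, 148, 148, 147, 146, 143, 143, 144, 140, 141, 142, 144, 143, 146, 145, 147, 149, 148, 147, 148, 142, 119, 85, 76, 76, 78, 77, 77, 77, 78, 80, 77, 78, 80, 77, 71, 59, 48, 47, 45, 47, 45, 44, 46, 46, 48, 47, 44, 44, 45, 47, 45, 47, 47, 46, 48, 46, 43, 46, 46, 45, 45, 46, 46, 46, 45, 48, 46, 45, 46, 45, 46, 44, 46, 44, 44, 45, 45, 45, 45, 44, 47, 48, 45, 42, 44, 45, 47, 43, 46, 63, 92, 98, 91, 89, 90, 84, 91, 122, 154, 169, 174, 172, 170, 169, 166, 162, 155, 128, 90, 70, 62, 60, 60, 59, 58, 58, 56, 58, 60, 62, 68, 70, 76, 76, 78]
```

```bash
python3 - <<'E'
from h import *
w=np.load("pics/w19.npz");h=cv2.cvtColor(w["frame"],cv2.COLOR_BGR2HSV)
for x in (229,236,245,253,262,270,278): print(x,"S",h[208:234,x,1].tolist(),"V",h[208:234,x,2].tolist())
for x in (222,228,240,253,266,276,284): print(x,"near edge S",h[68:84,x,1].tolist())
E
```

```text
229 S [15, 15, 17, 18, 17, 17, 16, 15, 15, 17, 25, 28, 39, 30, 23, 40, 38, 29, 34, 39, 36, 36, 35, 32, 33, 33] V [167, 167, 167, 167, 167, 166, 161, 151, 140, 119, 72, 36, 33, 34, 34, 38, 53, 70, 76, 78, 78, 79, 81, 79, 78, 78]
236 S [17, 17, 18, 16, 16, 16, 16, 16, 18, 17, 25, 40, 26, 43, 49, 36, 45, 36, 35, 34, 33, 40, 37, 38, 27, 33] V [106, 123, 144, 148, 145, 140, 130, 125, 116, 91, 52, 32, 30, 30, 31, 28, 34, 42, 44, 45, 46, 45, 48, 47, 48, 47]
245 S [16, 13, 16, 13, 16, 11, 16, 15, 14, 18, 22, 64, 41, 41, 28, 20, 23, 43, 39, 41, 33, 28, 43, 38, 40, 44] V [96, 97, 96, 98, 97, 96, 94, 87, 73, 58, 35, 28, 25, 25, 27, 25, 33, 42, 46, 44, 46, 46, 48, 47, 45, 46]
253 S [16, 13, 16, 18, 19, 19, 16, 19, 19, 9, 29, 36, 22, 36, 29, 44, 39, 30, 33, 28, 34, 33, 39, 31, 43, 36] V [96, 95, 96, 97, 94, 95, 95, 92, 81, 55, 35, 28, 23, 28, 26, 29, 33, 42, 46, 46, 45, 47, 46, 49, 47, 49]
262 S [14, 16, 16, 14, 16, 14, 16, 19, 13, 16, 35, 39, 18, 28, 36, 51, 32, 37, 34, 34, 44, 44, 42, 40, 41, 34] V [94, 95, 96, 94, 96, 94, 95, 93, 79, 48, 29, 26, 28, 27, 28, 30, 32, 41, 45, 45, 46, 46, 49, 45, 
[... 313 characters left out ...]
8, 23, 33, 33, 27, 33, 34] V [96, 95, 95, 95, 97, 97, 95, 91, 72, 41, 29, 24, 25, 28, 26, 29, 34, 42, 44, 47, 45, 46, 47, 47, 46, 45]
222 near edge S [64, 64, 62, 61, 61, 43, 15, 15, 17, 17, 17, 18, 17, 17, 17, 15]
228 near edge S [64, 63, 62, 62, 59, 39, 12, 15, 14, 16, 16, 17, 17, 17, 17, 19]
240 near edge S [65, 61, 61, 64, 55, 23, 14, 15, 14, 16, 15, 17, 16, 16, 18, 18]
253 near edge S [65, 66, 63, 61, 47, 15, 16, 17, 16, 19, 15, 16, 17, 15, 15, 17]
266 near edge S [64, 63, 63, 59, 38, 10, 16, 17, 17, 17, 15, 15, 17, 17, 19, 15]
276 near edge S [63, 63, 62, 51, 24, 11, 17, 14, 17, 15, 17, 15, 14, 15, 15, 17]
284 near edge S [65, 65, 62, 63, 65, 65, 64, 62, 66, 64, 64, 61, 61, 63, 64, 63]
```

```bash
python3 -c "
from rig import manip
s=manip.get_state();print(s['clock'],s['contact_force'],manip.sign_off())"
```

```text
the job is handed in; nothing more can be done
22.1833 [-0.98845818  1.02230774 -0.10653562] None
```

The scraper is on the filing block, butted against the steel stop and released, and the job is handed in at 22.2 s.

I dragged it about 46 mm out of the groove with closed fingertips, and the end-of-move press readings were about 6 N. I pinched it by its long edges, lifted it clear and lowered it onto the rail. I then pushed it up to the stop; no end-of-move reading there was above about 6 N.

**Last checks (wrist camera, arm clear, forces about zero):**
- **Butting:** no rail shows between the scraper's end and the stop. Pushing further did not move the arm.
- **Alignment:** not perfect. The scraper is about 1° (up to 1.5°) off the block's line. Its middle is about 1 mm to the right of centre, and its near end about 2 mm. My yaw readings for the block disagreed by about 1°, so I left it as it was.
- **Bystanders:** the arm did not go near the tape roll, pencil or sanding block. I did not measure them again at the end.

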